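# Swing out the folding drip hook and hang the dipping basket in its cradle

### The job

Swing the red folding hook of the drip stand fully out to its stop by pushing it from behind; its hinge is stiff, but keep every force of the fingers on it below 25 N. Then take the steel dipping basket by its blue grip, pass its bail over the tip of the hook, slide it along gently (always below 15 N) until the bail meets the tall shoulder of the black cradle, lower it into the cradle's groove and let go, so that it hangs level and still with the hook still swung out. Leave the other things where they are.

Things in the scene. Friction and masses are not known exactly. Their poses are not given: they have to be found in the camera images.
- hook_hinge (a point): point on the hook's vertical hinge axis, at the mid-height of the hook bar, 165 mm above the table; part of the fixed drip stand. x points horizontally from the hinge to the stand's post (front face 20 mm behind the hinge), z up, y along the folded bar
- post_top (a point): middle of the top of the stand's post, 34 mm behind the hinge and 191 mm above the table, same axes as hook_hinge; the post is 64 mm wide, 28 mm deep. The stand's fixed grey base (150 mm wide, 18 mm high with its rim) reaches 176 mm ahead of the hinge and 60 mm behind it
- hook (a joint): angle of the hook: 0 = folded along the post (bar along +y of hook_hinge), growing counter-clockwise seen from above to a hard stop at 1.571 (bar along -x of hook_hinge). At angle q the bar points along (-sin q, cos q) in hook_hinge. Steady friction of about 0.5 N m (4.5 N at 114 mm from the hinge); it stays where it is left
- hook_bar (a point): point on the flat top of the red hook bar (14 mm wide, 10 mm high), 72 mm from the hinge axis, 5 mm above the bar's mid-height; turns with the hook; y along the bar to the free end, z up. A black cradle, 26 mm wide and 26 mm long, is clamped on the bar, its middle anywhere from 50 to 84 mm from the hinge: its place is not measured and must be felt or seen
- hook_end (a point): free end of the hook bar, at its mid-height, 141 mm from the hinge; the last 8 mm turn up to 10 mm above the bar's top. From 100 to 130 mm from the hinge the bar is bare, to be pushed there. The cradle, counted from the free end: lip 6 mm long, top 10 mm above the bar's top; groove 13.5 mm long, floor 5 mm above it; tall shoulder 6.5 mm long, top 24 mm above it
- basket_grip (a point): centre of the blue grip on top of the loose steel dipping basket: 14 mm thick (x), 32 mm wide (y), 38 mm high, centre 160 mm above the basket's underside; z up. The basket (60 mm in x, 84 mm in y, 42 mm high, 220 g give or take 30 per cent) stands on the table. The hook is to pass through the bail along x of this frame, either way round
- bail (a point): middle of the flat underside of the bail's top bar, 45 mm below the centre of the grip, to which a 16 mm wide stem leads, and 115 mm above the basket's underside, same axes as basket_grip. The top bar is 10 mm thick in x; the opening under it is 60 mm wide at the top and 73 mm high down to the basket's rim
- sample_jar: jar with a green cap, 64 mm across, 136 mm high, bystander; origin under its centre
- sand_timer: sand timer with green ends, 42 mm across, 104 mm high, bystander; origin under its centre
- mug: white dotted mug, 82x114x91 mm, bystander; origin under its centre
- masking_tape: roll of masking tape lying flat, 96 mm across, 25 mm high, bystander; origin under its centre
- ptfe_tape: blue roll of thread seal tape lying flat, 50 mm across, 14 mm high, bystander; origin under its centre
There are look-alikes about, which are no part of the job. Leave any orange look-alike of the part that bears basket_grip alone.

How it is judged:
On the way, in this order (a step that is already met when the one before it is completed fails the run):
1. the hook is swung out to its stop, while the basket still stands where it was (value of joint hook above 1.52 rad and distance of bail from where it was at the start of the episode below 0.02 m), for 0.2 s.
2. the bail, over the hook bar and above it, touches the cradle or bar (contact force between basket and hook above 0.5 N and y of bail in the frame of hook_bar below 0.035 m and z of bail in the frame of hook_bar between 0.002 and 0.03 m), for 0.05 s.
At the end, for the whole second after the job is handed in: Hook within 0.1 rad of its stop; basket hangs released by its bail in the cradle's groove (bail underside 2.5 to 7.5 mm above the bar's top; the groove's floor is at 5), within 20 mm sideways of the bar's middle, tilted less than 0.15 rad, slower than 0.03 m/s (value of joint hook above 1.47 rad and z of bail in the frame of hook_bar between 0.0025 and 0.0075 m and y of bail in the frame of hook_bar between -0.028 and 0.018 m and x of bail in the frame of hook_bar between -0.02 and 0.02 m and angle between bail's own z axis and vertical below 0.15 rad and linear speed of basket below 0.03 m/s and contact force between basket and hook above 0.3 N); the robot touches nothing.
It fails at once if the fingers push the hook or cradle with more than 25 N (contact force between the fingers and hook above 25 N).
It fails at once if the basket presses on the hook or cradle with more than 15 N (contact force between basket and hook above 15 N).
It fails at once if a bystander is shifted by more than 25 mm (distance of any of sample_jar, sand_timer, mug, masking_tape, ptfe_tape from where it was at the start of the episode above 0.025 m).
It also fails if it takes over 72 s, if anything falls off the work surface, if the arm or the gripper's body presses on something with over 40 N, if the wrist force passes 120 N, or if a joint passes its speed limit or range.

### The arm

A 6-joint arm with a two-finger parallel gripper is mounted at the origin on the work surface; the furniture and walls round the work are solid. World frame = base frame: x ahead of the robot, y to its left, z up, the work surface at z = 0. Lengths are in m, angles in rad, forces in N, time in s.
With the tool pointing down it reaches from about 0.25 to 0.725 m from the base axis. Payload 4 kg.
Tool frame: the origin (TCP) lies on the front face of the gripper's body, between the roots of the fingers; the fingertips stand 73 mm ahead of it and the grasp point (between the pads) lies 54 mm ahead of it; z points along the fingers, y is the line along which they close (so a half turn about z gives the same grasp; the last joint's range is limited). The gripper opens to 85 mm and grips with 20 to 120 N. Pads are 22 mm wide; open, the fingers measure 114 mm over their backs; the gripper's body (76 mm by 85 mm) begins 54 mm behind the grasp point. The pads swing forward as they close: fully open they stand 13 mm farther back than shut.
Start: joints at [1.281, 0.241, 0.005, 1.335, 0, 1.571], TCP at [0.143, 0.479, 0.304] pointing down, gripper open.
Joint ranges: [-2.72, 2.72], [-1.05, 1.87], [-1.09, 1.28], [-1.99, 2.15], [-1.42, 1.44], [-3.14, 3.14]. Speed limits (rad/s): [2.79, 2.79, 3.14, 3.14, 3.14, 3.14].

### API

Orientations are given as a unit quaternion [x, y, z, w].
In Python, from workcell import bot gives the robot as it stands. The module is installed in compiled form; this text tells all that it offers.
- The arm moves only by the tool step_arm, never from a script. Its argument "rows" is a list of rows, each a list of 2 entries, a list of its own where there are three numbers: the shift along the tool's x, y, z in mm, then the turn about the tool's z in degrees. A call has 1 to 12 rows; each row is the pose to reach, as a shift and turn from the pose commanded when the call began, along the tool's axes at that moment; what a row does not reach only later rows make up. A row lasts 1/8 s, in which the tool goes at most 62.5 mm and 10.7 degrees, less where a joint would pass 70% of its speed; a pose out of reach is approached as far as the arm can. A call with a gripper value outside its range is refused whole. "claw" is the gripper's target within -1 to 1 (shut at 1, half-way at 0, fully open at -1), set as the call begins (left out, the last holds). The fingers move at their own pace and stop on an object; the grip force is fixed at half the most. Time passes only in rows, so rows that repeat a pose let the fingers close. It gives the time, the measured TCP pose, the force, the opening and the grip force at its end, in the units of the state.
- bot.get_obs(): the state, without advancing time (a new reading comes with each control period).
- bot.camera(name): name is "side" or "top" or "wrist"; returns (picture, depth): 420x560x3 uint8, red, green, blue; 420x560 float32, m along the optical axis (not along the pixel's ray), 0 where there is no reading.
- bot.camera_params(name): a dict with "fx", "fy", "cx", "cy" (pixels), "D" ([k1, k2, p1, p2, k3] as OpenCV has them; the pictures are not rectified), "pose" (4x4, takes a point from camera to world coordinates). Camera axes: x right, y up, looking along -z (the intrinsics and any distortion apply to the point x, -y, -z); pixel columns grow to the right and rows downward; lengths in m; the calibration is good to about 2 mm. A picture is of the moment at which its call begins: read the wrist's pose just before it. camera_params takes no time and is no camera call; for the wrist camera it gives the pose at the moment of the call.
- bot.job_done(): hands the job in; it is judged then, once.
Trained networks look in the newest picture that a camera, given by its name, has taken for a name from the list of things; names that differ only in an ending like _2 or _b are one class to them, and where a whole thing is asked for, a point or a joint stands for the part that bears it (a point fixed in the world has none). Each returns a list of dicts, best first, with "score" (0 to 1); they miss things now and then, are a little off and sometimes report something else, mostly with a low value. They report only what shows in the picture. A call takes as long as a camera call. They do not tell look-alikes from the thing itself.
- bot.trace(target, camera): "pixels" (420x560 bool, what is visible of it) and "uv" ([column, row] in pixels, amid what is visible of it).
The state is a dict: "clock": time; "joint_pos": joint angles; "joint_vel": joint speeds; "tau": joint torques, N m; "eef_pos": TCP position; "tool_rot": TCP orientation; "ft_force": force on the tool from outside, world axes, zero at the start; "ft_torque": the same for the moment, N m; "grip_width": finger opening in m; "grasp_force": force on a finger pad.
Only numpy, scipy, OpenCV 4.12 (cv2) and the standard library are available. Lean on these libraries where they do the work, as an engineer would, in place of code of your own. Each camera call takes 0.05 s, during which the arm holds its last target. There are 200 camera calls.

## Working session

There is one attempt and no reset: what is moved stays moved. The work goes in short steps, Python scripts to look and compute and a tool call to move; the robot and the scene stay as the last step left them, time stands still between calls to the robot, and variables do not carry over. Pictures are saved under pics/ and viewed, at most 10 in all, crops included, and the job is handed in when it is done.

Besides the shell and the picture viewer there is one more tool, called after "Call:" in YAML: its name, and indented under it one key for each argument. step_arm: Moves the arm, as the interface text tells. Its arguments: {"type":"object","properties":{"rows":{"type":"array"},"claw":{"type":"number"}},"required":["rows"]}

```bash
mkdir -p pics
cat > h.py <<'E'
import numpy as np, cv2
from workcell import bot
from scipy.spatial.transform import Rotation as R
def pts(cam,depth,mask,P=None):
    P=P or bot.camera_params(cam)
    v,u=np.nonzero(mask&(depth>0)); d=depth[v,u]
    K=np.array([[P['fx'],0,P['cx']],[0,P['fy'],P['cy']],[0,0,1]])
    n=cv2.undistortPoints(np.c_[u,v].astype(float)[:,None],K,np.array(P['D']))[:,0]
    c=np.c_[n[:,0]*d,-n[:,1]*d,-d,np.ones(len(d))]
    return (c@np.array(P['pose']).T)[:,:3],np.c_[u,v]
def snap(cam):
    P=bot.camera_params(cam); im,d=bot.camera(cam); return im,d,P
E
python3 - <<'E'
from h import *
ims=[]
for c in ['top','side']:
    im,d,P=snap(c); ims.append(im)
    np.savez(c+'.npz',im=im,d=d)
    print(c,np.round(P['pose'],3).tolist())
    for t in ['hook','hook_bar','basket_grip','hook_hinge','sample_jar','sand_timer','mug','masking_tape','ptfe_tape']:
        try: r=bot.trace(t,c)
        except Exception as e: print(t,e); continue
        for o in r[:3]:
            p,_=pts(c,d,o['pixels'],P)
            print(t,round(o['score'],2),np.round(o['uv']),len(p),np.round(np.percentile(p,[3,50,97],axis=0),3).tolist() if len(p) else '')
cv2.imwrite('pics/a.png',cv2.cvtColor(ims[0],cv2.COLOR_RGB2BGR))
cv2.imwrite('pics/b.png',cv2.cvtColor(ims[1],cv2.COLOR_RGB2BGR))
o=bot.get_obs();print(o['clock'],o['eef_pos'],R.from_quat(o['tool_rot']).as_matrix().round(3).tolist())
E
```

```text
top [[-0.014, 0.999, -0.029, 0.509], [-1.0, -0.014, 0.005, -0.149], [0.005, 0.029, 1.0, 1.244], [0.0, 0.0, 0.0, 1.0]]
hook 0.97 [202. 149.] 483 [[0.659, -0.036, 0.164], [0.671, 0.011, 0.172], [0.684, 0.079, 0.195]]
hook_bar 0.68 [200. 151.] 410 [[0.659, -0.032, 0.166], [0.671, 0.011, 0.172], [0.681, 0.077, 0.195]]
basket_grip 0.63 [321. 229.] 968 [[0.461, -0.31, 0.0], [0.493, -0.267, 0.009], [0.522, -0.226, 0.18]]
basket_grip 0.63 [382. 235.] 998 [[0.435, -0.459, -0.0], [0.472, -0.414, 0.016], [0.505, -0.373, 0.18]]
hook_hinge 0.79 [234. 178.] 6114 [[0.504, -0.121, 0.008], [0.624, -0.048, 0.014], [0.714, 0.037, 0.192]]
sample_jar 0.61 [301. 164.] 571 [[0.623, -0.242, 0.037], [0.644, -0.216, 0.134], [0.671, -0.191, 0.14]]
sand_timer 0.65 [358. 151.] 399 [[0.658, -0.376, 0.004], [0.675, -0.354, 0.102], [0.697, -0.337, 0.107]]
masking_tape 0.9 [261. 297.] 544 [[0.312, -0.174, -0.001], [0.345, -0.127, 0.024], [0.404, -0.087, 0.029]]
ptfe_tape 0.67 [345. 275.] 261 [[0.343, -0.355, -0.002], [0.365, -0.333, 0.014], [0.386, -0.312, 0.019]]
side [[-0.993, 0.066, -0.095, 0.435], [-0.115, -0.63
[... 698 characters left out ...]
81 [253. 212.] 930 [[0.623, -0.327, 0.002], [0.649, -0.2, 0.076], [0.679, -0.188, 0.138]]
sand_timer 0.72 [252. 176.] 167 [[0.658, -0.378, 0.065], [0.676, -0.351, 0.102], [0.694, -0.337, 0.106]]
sand_timer 0.38 [189. 281.] 1569 [[0.727, 0.005, 0.004], [0.767, 0.05, 0.057], [0.836, 0.086, 0.091]]
mug 0.67 [190. 280.] 1557 [[0.727, 0.007, 0.004], [0.767, 0.051, 0.057], [0.84, 0.086, 0.091]]
masking_tape 0.88 [354. 263.] 663 [[0.314, -0.175, 0.0], [0.357, -0.125, 0.02], [0.402, -0.086, 0.028]]
ptfe_tape 0.71 [357. 207.] 216 [[0.34, -0.359, -0.001], [0.363, -0.329, 0.012], [0.386, -0.31, 0.018]]
1.0 [0.1428522  0.47916715 0.303921  ] [[-0.958, 0.286, -0.0], [0.286, 0.958, 0.0], [0.0, 0.0, -1.0]]
```

View pics/a.png

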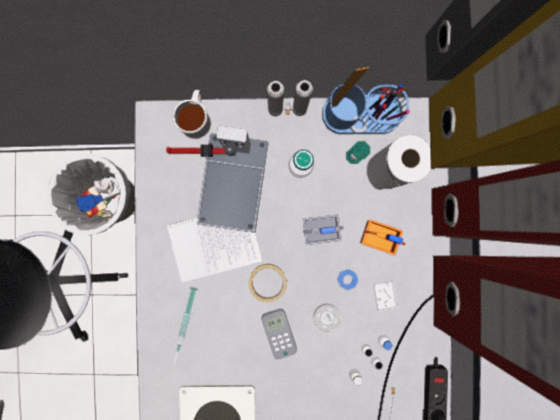

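View pics/b.png

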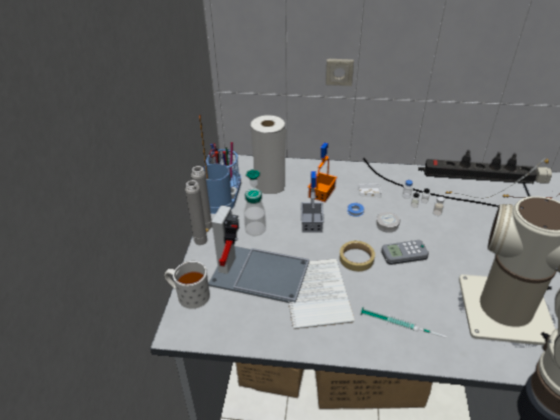

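The top view shows the hook folded along +y: red bar at columns 167–235, row 150, black cradle near column 207. The grey basket with the blue grip is at about (322,229) and the orange look-alike at (382,235). The side view agrees: basket grip (313,180), hook (228,240), mug at (190,280) below and behind the hook.

Run:
```python
from h import *
for c in ['top','side']:
    z=np.load(c+'.npz'); im,d=z['im'],z['d']
    p,uv=pts(c,d,d>0); col=im[uv[:,1],uv[:,0]].astype(int)
    hsv=cv2.cvtColor(im,cv2.COLOR_RGB2HSV)[uv[:,1],uv[:,0]].astype(int)
    box=lambda a:np.all((p>a[0])&(p<a[1]),1)
    red=box(((.6,-.1,.15),(.74,.12,.21)))&((hsv[:,0]<8)|(hsv[:,0]>172))&(hsv[:,1]>130)
    q=p[red&(p[:,2]>.163)]; vx,vy,x0,y0=cv2.fitLine(q[:,:2].astype(np.float32),cv2.DIST_HUBER,0,.01,.01).ravel()
    s=np.sign(vy); dirn=np.array([vx,vy])*s; t=(q[:,:2]-[x0,y0])@dirn
    print(c,'bar dir',dirn,'yaw',np.degrees(np.arctan2(dirn[1],dirn[0])),'pt',x0,y0,'ends',np.array([x0,y0])+dirn*t.min(),np.array([x0,y0])+dirn*t.max(),'len',np.ptp(t),'z',np.percentile(q[:,2],[5,50,95]),len(q))
    # black along bar
    o=np.array([x0,y0]); tt=(p[:,:2]-o)@dirn; nn=(p[:,:2]-o)@[-dirn[1],dirn[0]]
    blk=(np.abs(nn)<.016)&(p[:,2]>.163)&(p[:,2]<.21)&(col.max(1)<60)
    tb=tt[blk]; print(' black t rel. free end',np.percentile(t.max()-tb,[3,50,97]),p[blk].mean(0),len(tb), 'z', np.percentile(p[blk][:,2],[5,95]))
    post=box(((.64,-.13,.183),(.76,.04,.2)))&(col.min(1)>110)&(hsv[:,1]<60)
    if post.sum()>5:
        r=cv2.minAreaRect((p[post][:,:2]*1000).astype(np.float32)); print(' post',r,np.median(p[post][:,2]),post.sum())
    g=box(((.42,-.33,.125),(.56,-.2,.2)))&(hsv[:,0]>100)&(hsv[:,0]<130)&(hsv[:,1]>100)
    top=g&(p[:,2]>.17)
    for nm,m in (('grip',g),('griptop',top)):
        r=cv2.minAreaRect((p[m][:,:2]*1000).astype(np.float32)); print(' ',nm,r,np.percentile(p[m][:,2],[2,98]),m.sum(),np.median(p[m],0))
    b=box(((.42,-.33,.03),(.56,-.2,.055))); r=cv2.minAreaRect((p[b][:,:2]*1000).astype(np.float32)); print('  rim',r,b.sum())
```

```text
top bar dir [0.02989474 0.999553  ] yaw 88.286896 pt 0.67134756 0.02231359 ends [ 0.66931982 -0.0454853 ] [0.67312991 0.08190795] len 0.1274502094773124 z [0.16774778 0.17101551 0.17951908] 245
 black t rel. free end [0.07755864 0.0980356  0.54220347] [ 0.66186933 -0.18916534  0.18501421] 182 z [0.16725079 0.20589302]
 post ((695.126953125, -42.88447570800781), (96.98539733886719, 51.54246139526367), 80.63334655761719) 0.19166985554914517 403
  grip ((491.8493347167969, -267.1097412109375), (12.20077133178711, 28.998109817504883), 5.4466729164123535) [0.1747373  0.18287976] 79 [ 0.49167508 -0.26820952  0.17923613]
  griptop ((491.8493347167969, -267.1097412109375), (12.20077133178711, 28.998109817504883), 5.4466729164123535) [0.1747373  0.18287976] 79 [ 0.49167508 -0.26820952  0.17923613]
  rim ((491.47119140625, -267.37371826171875), (65.088134765625, 90.33554077148438), 5.835365295410156) 268
side bar dir [0.02714415 0.9996315 ] yaw 88.44456 pt 0.6697046 0.036427945 ends [ 0.66737415 -0.04939556] [0.67106399 0.08648938] len 0.13593502757181386 z [0.16551274 0.17035537 0.18073543] 186
 black t rel. free end [0.07730183 0.09719713 0.1373397 ] [ 0.66967797 -0.01214473  0.18017624] 186 z [0.17098029 0.19345342]
 post ((702.7271728515625, -60.78715133666992), (63.187469482421875, 54.71141052246094), 47.548038482666016) 0.1906850928482649 214
  grip ((490.11370849609375, -266.1186828613281), (11.4235200881958, 33.886207580566406), 5.0688958168029785) [0.14638723 0.18242009] 69 [ 0.48883974 -0.2558218   0.17531099]
  griptop ((490.12298583984375, -266.6727600097656), (11.161765098571777, 32.6930046081543), 4.122467994689941) [0.17069367 0.18258331] 43 [ 0.48943869 -0.26049729  0.17843315]
  rim ((489.8802185058594, -267.083251953125), (63.073814392089844, 93.20011901855469), 5.2483391761779785) 247
```

```bash
cat >> h.py <<'E'
def plan(xyz,yaw):
    "shift (mm, tool axes) and turn (deg) to bring TCP to xyz with tool y at world yaw (deg)"
    o=bot.get_obs(); M=R.from_quat(o['tool_rot']).as_matrix()
    y=np.degrees(np.arctan2(M[1,1],M[0,1])); t=(y-yaw+90)%180-90
    print('from',np.round(o['eef_pos'],4),'yaw',round(y,2),'shift',np.round(M.T@(np.array(xyz)-o['eef_pos'])*1000,1),'turn',round(t,2),'F',np.round(o['ft_force'],2),'j6',round(o['joint_pos'][5],2),'t',o['clock'])
E
python3 -c "
from h import *
plan([.60,.02,.36],5)"
```

```text
from [0.1429 0.4792 0.3039] yaw 73.4 shift [-569.3 -309.4  -56.1] turn 68.4 F [ 0.2  -0.18 -0.97] j6 1.57 t 1.0
```

Call:
step_arm:
  rows:
    - [[-569, -309, -56], 68]
    - [[-569, -309, -56], 68]
    - [[-569, -309, -56], 68]
    - [[-569, -309, -56], 68]
    - [[-569, -309, -56], 68]
    - [[-569, -309, -56], 68]
    - [[-569, -309, -56], 68]
    - [[-569, -309, -56], 68]
    - [[-569, -309, -56], 68]
    - [[-569, -309, -56], 68]
    - [[-569, -309, -56], 68]
    - [[-569, -309, -56], 68]
  claw: 1

```text
clock: 2.5
eef_pos: [0.6009, 0.0187, 0.359]
tool_rot: [0.674, 0.739, -0.0, -0.0]
ft_force: [-0.2, 1.0, -0.2]
grip_width: -0.0004
grasp_force: 0.0
```

Run:
```python
from h import *
im,d,P=snap('wrist'); np.savez('wrist.npz',im=im,d=d,pose=P['pose'])
print(np.round(P['pose'],3).tolist(), P['fx'])
cv2.imwrite('pics/c.png',cv2.cvtColor(im,cv2.COLOR_RGB2BGR))
for o in bot.trace('hook','wrist')[:2]:
    p,_=pts('wrist',d,o['pixels'],P); print(o['score'],o['uv'],np.percentile(p,[2,50,98],axis=0).round(3).tolist())
plan([0.6,.02,.36],5)
```

```text
[[0.996, -0.087, -0.024, 0.593], [0.09, 0.959, 0.269, 0.086], [-0.0, -0.27, 0.963, 0.43], [0.0, 0.0, 0.0, 1.0]] 330.8343263097568
0.71 [369.3, 232.0] [[0.656, -0.055, 0.163], [0.668, 0.007, 0.171], [0.68, 0.08, 0.195]]
from [0.5995 0.0207 0.3595] yaw 5.39 shift [-0.7  0.5 -0.5] turn 0.39 F [-0.52 -0.14 -0.81] j6 1.51 t 2.6
```

View pics/c.png

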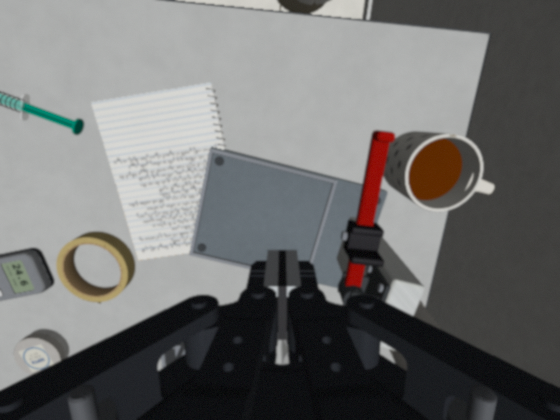

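The wrist view shows the red bar from the upturned tip (383,135) to the hinge (358,290). The black cradle's lip is near (367,228) and its shoulder near (360,255). The mug is at (437,172) and lies lower than the bar.

Run:
```python
from h import *
z=np.load('wrist.npz'); im,d=z['im'],z['d']; P=bot.camera_params('wrist'); P['pose']=z['pose']
p,uv=pts('wrist',d,d>0,P); col=im[uv[:,1],uv[:,0]].astype(int)
hsv=cv2.cvtColor(im,cv2.COLOR_RGB2HSV)[uv[:,1],uv[:,0]].astype(int)
box=np.all((p>(.62,-.08,.155))&(p<(.72,.12,.21)),1)
red=box&((hsv[:,0]<8)|(hsv[:,0]>172))&(hsv[:,1]>130)
q=p[red&(p[:,2]<.176)&(p[:,2]>.165)]
vx,vy,x0,y0=cv2.fitLine(q[:,:2].astype(np.float32),cv2.DIST_HUBER,0,.01,.01).ravel(); s=np.sign(vy); D=np.array([vx,vy])*s; N=np.array([D[1],-D[0]])
e=((p[red][:,:2]-[x0,y0])@D); tip=np.array([x0,y0])+D*np.percentile(e,99.5)
print('dir',np.degrees(np.arctan2(*D[::-1])),'tip',tip,'hinge',tip-.141*D,'width',np.percentile((q[:,:2]-[x0,y0])@N,[2,98]))
s=141-(tip-p[:,:2])@D*-1*-1*1000; n=(p[:,:2]-tip)@N*1000
for a in range(0,144,4):
    m=box&(abs(n)<13)&(s>=a)&(s<a+4)
    if m.sum(): print(a,m.sum(),np.percentile(p[m,2]*1000,[10,50,90]).round(),'red%.2f'%red[m].mean(),end=' | ')
post=np.all((p>(.64,-.15,.186))&(p<(.76,.04,.2)),1)&(col.min(1)>100)
print(); print(cv2.minAreaRect((p[post][:,:2]*1000).astype(np.float32)),post.sum())
blk=box&(col.max(1)<75)&(abs(n)<16)&(s>20)
print(np.percentile(s[blk],[1,5,25,50,75,95,99]))
tall=blk&(p[:,2]>.187); print('tall',np.percentile(s[tall],[2,50,98]),tall.sum(), 'n',np.percentile(n[tall],[2,98]))
```

```text
dir 88.48423 tip [0.67036315 0.08241496] hinge [ 0.66663341 -0.0585357 ] width [-0.00596804  0.00703851]
0 57 [159. 173. 180.] red0.00 | 4 95 [159. 172. 180.] red0.00 | 8 171 [169. 176. 186.] red0.29 | 12 79 [169. 171. 172.] red0.91 | 16 74 [168. 171. 172.] red0.99 | 20 73 [169. 171. 171.] red0.99 | 24 77 [168. 171. 171.] red0.96 | 28 42 [167. 171. 171.] red0.90 | 36 1 [171. 171. 171.] red0.00 | 40 164 [176. 195. 195.] red0.20 | 44 447 [176. 186. 195.] red0.00 | 48 150 [174. 176. 177.] red0.00 | 52 161 [174. 176. 177.] red0.00 | 56 118 [168. 176. 177.] red0.00 | 60 164 [173. 181. 182.] red0.00 | 64 270 [167. 175. 181.] red0.30 | 68 83 [169. 171. 171.] red0.93 | 72 88 [169. 171. 172.] red0.92 | 76 89 [168. 171. 172.] red0.91 | 80 84 [168. 171. 172.] red0.92 | 84 88 [169. 171. 172.] red0.93 | 88 88 [169. 171. 172.] red0.93 | 92 92 [168. 171. 171.] red0.91 | 96 93 [168. 171. 172.] red0.89 | 100 92 [168. 171. 172.] red0.86 | 104 93 [169. 171. 172.] red0.87 | 108 95 [168. 171. 172.] red0.91 | 112 98 [169. 171. 172.] red0.92 | 116 97 [169. 170. 171.] red0.92 | 120 95 [168. 170. 172.] red0.92 | 124 101 [168. 171. 171.] red0.92 | 128 102 [169. 171. 172.] red0.91 | 132 104 [169. 172. 181.] red0.88 | 136 129 [171. 180. 181.] red0.91 | 140 51 [171. 179. 180.] red0.73 | 
((698.2553100585938, -61.70842742919922), (63.026161193847656, 32.97952651977539), 80.83580780029297) 998
[ 31.02772926  42.39352485  46.18858533  50.99918597  61.6517757
  65.96186761 137.96270109]
tall [41.08449904 45.05810076 46.68436518] 330 n [-11.87814341  12.80660948]
```

Run:
```python
from h import *
for c in ['top','side','wrist']:
    z=np.load(c+'.npz'); im,d=z['im'],z['d']; P=bot.camera_params(c)
    if c=='wrist': P['pose']=z['pose']
    p,uv=pts(c,d,d>0,P)
    m=np.all((p>(.45,-.18,.004 if c!='side' else .006))&(p<(.76,.06,.024)),1)
    M=np.zeros(d.shape,np.uint8); M[uv[m,1],uv[m,0]]=1
    M=cv2.morphologyEx(M,cv2.MORPH_OPEN,np.ones((3,3))); n,l,st,_=cv2.connectedComponentsWithStats(M); k=1+st[1:,4].argmax()
    mm=l[uv[:,1],uv[:,0]]==k
    r=cv2.minAreaRect((p[mm][:,:2]*1000).astype(np.float32)); print(c,r,mm.sum())
    m=np.all((p>(.66,-.12,.187))&(p<(.74,.02,.197)),1)&(im[uv[:,1],uv[:,0]].min(1)>140)
    r=cv2.minAreaRect((p[m][:,:2]*1000).astype(np.float32)); print(' post',r,m.sum())
```

```text
top ((584.8885498046875, -36.33500671386719), (172.2754669189453, 288.7996826171875), 83.41938018798828) 5937
 post ((694.9400024414062, -52.26013946533203), (78.4232177734375, 48.85958480834961), 80.63334655761719) 372
side ((585.6766967773438, -35.82752990722656), (169.05284118652344, 293.11248779296875), 82.04457092285156) 4448
 post ((701.836669921875, -60.31242752075195), (65.54685974121094, 27.604684829711914), 78.59076690673828) 180
wrist ((571.7830810546875, -35.08911895751953), (176.70947265625, 261.2315673828125), 83.63087463378906) 19857
 post ((701.9659423828125, -62.3751220703125), (62.76108169555664, 26.795982360839844), 82.42977142333984) 898
```

```bash
python3 -c "
from h import *
plan([.70,.0575,.30],88.5); plan([.70,.0575,.225],88.5)"
```

```text
from [0.5995 0.0207 0.3595] yaw 5.39 shift [ 27.2 103.6  59.4] turn -83.11 F [-0.52 -0.14 -0.81] j6 1.51 t 2.6
from [0.5995 0.0207 0.3595] yaw 5.39 shift [ 27.1 103.7 134.4] turn -83.11 F [-0.52 -0.14 -0.81] j6 1.51 t 2.6
```

Call:
step_arm:
  rows:
    - [[10, 40, 10], -10]
    - [[27, 104, 30], -20]
    - [[27, 104, 45], -30]
    - [[27, 104, 59], -40]
    - [[27, 104, 59], -50]
    - [[27, 104, 59], -60]
    - [[27, 104, 59], -70]
    - [[27, 104, 59], -80]
    - [[27, 104, 59], -83]
    - [[27, 104, 100], -83]
    - [[27, 104, 134], -83]
    - [[27, 104, 134], -83]

```text
clock: 4.1
eef_pos: [0.6981, 0.0586, 0.2227]
tool_rot: [0.013, 1.0, -0.0, -0.004]
ft_force: [-0.4, -0.2, 0.5]
grip_width: 0.0
grasp_force: 0.0
```

Call:
step_arm:
  rows:
    - [[5, 0, 0], 0]
    - [[7, 0, 0], 0]
    - [[8, 0, 0], 0]
    - [[9, 0, 0], 0]
    - [[10, 0, 0], 0]
    - [[10, 0, 0], 0]

```text
clock: 4.85
eef_pos: [0.6908, 0.0573, 0.2258]
tool_rot: [0.014, 1.0, 0.0, -0.0]
ft_force: [0.2, 0.8, -0.9]
grip_width: -0.0002
grasp_force: 0.0
```

```bash
cat >> h.py <<'E'
H=np.array([.6666,-.0585])
def pose_at(th,off,s=.115):
    t=np.radians(th); u=np.array([np.cos(t),np.sin(t)]); w=np.array([-np.sin(t),np.cos(t)])
    return np.r_[H+s*u-off*w,.223]
E
python3 -c "
from h import *
plan(pose_at(88.5,.018),88.5)
o=bot.get_obs(); c=o['eef_pos'][:2]-H; print(c)"
```

```text
from [0.6908 0.0573 0.2258] yaw 88.39 shift [ 3.2 -1.4  2.8] turn -0.11 F [ 0.21  0.82 -0.86] j6 0.11 t 4.85
[0.02422868 0.11580776]
```

```bash
cat >> h.py <<'E'
def arc(ths,off,s=.115,z=.223):
    o=bot.get_obs(); M=R.from_quat(o['tool_rot']).as_matrix(); y=np.degrees(np.arctan2(M[1,1],M[0,1]))
    print(o['eef_pos'],y,o['ft_force'],o['clock'])
    for th in ths:
        p=pose_at(th,off,s); p[2]=o['eef_pos'][2]
        print(th,(M.T@(p-o['eef_pos'])*1000).round(1),round((y-th+180)%360-180,1))
E
python3 -c "
from h import *
arc([88.5,90,92,94,96,99,102,105,108,111,114,117],.018)"
```

```text
[0.69082868 0.05730776 0.22583499] 88.38908738355656 [ 0.2081963   0.81947218 -0.86015243] 4.85
88.5 [ 3.2 -1.4  0. ] -0.1
90 [ 6.2 -1.   0. ] -1.6
92 [10.2 -0.5  0. ] -3.6
94 [14.3 -0.2  0. ] -5.6
96 [18.4 -0.1  0. ] -7.6
99 [24.4 -0.1  0. ] -10.6
102 [30.5 -0.4  0. ] -13.6
105 [36.6 -1.1  0. ] -16.6
108 [42.6 -2.1  0. ] -19.6
111 [48.6 -3.4  0. ] -22.6
114 [54.4 -5.   0. ] -25.6
117 [60.2 -6.9  0. ] -28.6
```

Call:
step_arm:
  rows:
    - [[3, -1, 0], 0]
    - [[6, -1, 0], -2]
    - [[10, -1, 0], -4]
    - [[14, 0, 0], -6]
    - [[18, 0, 0], -8]
    - [[24, 0, 0], -11]
    - [[30, 0, 0], -14]
    - [[36, -1, 0], -17]
    - [[42, -2, 0], -20]

```text
clock: 5.98
eef_pos: [0.6489, 0.0566, 0.226]
tool_rot: [-0.161, 0.987, -0.0, 0.001]
ft_force: [4.9, 1.7, -2.1]
grip_width: 0.0002
grasp_force: 2.3
```

```bash
cat >> h.py <<'E'
def barang(name):
    import sys
    im,d,P=snap('wrist'); p,uv=pts('wrist',d,d>0,P)
    hsv=cv2.cvtColor(im,cv2.COLOR_RGB2HSV)[uv[:,1],uv[:,0]].astype(int)
    r=np.hypot(*(p[:,:2]-H).T)
    m=(r<.16)&(p[:,2]>.164)&(p[:,2]<.176)&((hsv[:,0]<8)|(hsv[:,0]>172))&(hsv[:,1]>130)
    vx,vy,x0,y0=cv2.fitLine(p[m][:,:2].astype(np.float32),cv2.DIST_HUBER,0,.01,.01).ravel()
    print('bar yaw',np.degrees(np.arctan2(vy,vx))%180,'n',m.sum(),'z',np.median(p[m,2]),'line offset from H (mm)',1000*((H-[x0,y0])@[-vy,vx]))
    cv2.imwrite(name,cv2.cvtColor(im,cv2.COLOR_RGB2BGR))
E
python3 -c "
from h import *
barang('pics/d.png')
arc([108,112,116,120,124,128,132,136,140,144,148,152,156,160],.018)"
```

```text
bar yaw 108.86397 n 6976 z 0.17052757955348713 line offset from H (mm) 0.21704536092999002
[0.64822167 0.05641732 0.22604629] 108.5940576058584 [ 3.33224287 -0.09494843 -2.33362926] 6.025
108 [ 0.  0. -0.] 0.6
112 [ 8.1  1.1 -0. ] -3.4
116 [16.2  1.6 -0. ] -7.4
120 [24.3  1.5 -0. ] -11.4
124 [32.4  0.9 -0. ] -15.4
128 [40.5 -0.3 -0. ] -19.4
132 [48.4 -2.1 -0. ] -23.4
136 [56.2 -4.4 -0. ] -27.4
140 [63.8 -7.2 -0. ] -31.4
144 [ 71.2 -10.6  -0. ] -35.4
148 [ 78.3 -14.5  -0. ] -39.4
152 [ 85.2 -18.9  -0. ] -43.4
156 [ 91.7 -23.7  -0. ] -47.4
160 [ 97.9 -29.   -0. ] -51.4
```

Call:
step_arm:
  rows:
    - [[8, 1, 0], -3]
    - [[16, 2, 0], -7]
    - [[24, 2, 0], -11]
    - [[32, 1, 0], -15]
    - [[40, 0, 0], -19]
    - [[48, -2, 0], -23]
    - [[56, -4, 0], -27]
    - [[64, -7, 0], -31]
    - [[71, -11, 0], -35]
    - [[78, -15, 0], -39]
    - [[85, -19, 0], -43]
    - [[92, -24, 0], -47]

```text
clock: 7.52
eef_pos: [0.5698, 0.0052, 0.2267]
tool_rot: [-0.541, 0.841, -0.0, 0.002]
ft_force: [4.2, 2.4, -0.0]
grip_width: 0.0001
grasp_force: 2.3
```

```bash
python3 -c "
from h import *
barang('pics/e.png')
arc([156,158,160,162,164,165,166,167,168,169,170,171,172,173,174,175],.018)"
```

```text
bar yaw 156.34534 n 6876 z 0.17047798706856004 line offset from H (mm) 1.153219708800104
[0.56908725 0.00440002 0.22674472] 155.60039073141408 [2.25262004 2.56540411 1.50401445] 7.575
156 [-0.2  0.3 -0. ] -0.4
158 [ 3.8  0.9 -0. ] -2.4
160 [ 7.9  1.3 -0. ] -4.4
162 [11.9  1.5 -0. ] -6.4
164 [16.   1.6 -0. ] -8.4
165 [18.   1.6 -0. ] -9.4
166 [20.1  1.6 -0. ] -10.4
167 [22.1  1.5 -0. ] -11.4
168 [24.1  1.4 -0. ] -12.4
169 [26.1  1.3 -0. ] -13.4
170 [28.2  1.1 -0. ] -14.4
171 [30.2  0.9 -0. ] -15.4
172 [32.2  0.6 -0. ] -16.4
173 [34.2  0.3 -0.1] -17.4
174 [36.2  0.  -0.1] -18.4
175 [38.2 -0.3 -0.1] -19.4
```

Go to ~168 first, then 1 mm steps with force checks.

Call:
step_arm:
  rows:
    - [[4, 1, 0], -2]
    - [[8, 1, 0], -4]
    - [[12, 1, 0], -6]
    - [[16, 2, 0], -8]
    - [[20, 2, 0], -10]
    - [[22, 2, 0], -11]
    - [[24, 1, 0], -12]
    - [[25, 1, 0], -13]

```text
clock: 8.57
eef_pos: [0.5575, -0.0172, 0.2263]
tool_rot: [-0.632, 0.775, 0.0, 0.0]
ft_force: [0.8, 4.3, 3.8]
grip_width: 0.0004
grasp_force: 2.2
```

Call:
step_arm:
  rows:
    - [[1, 0, 0], -1]
    - [[1, 0, 0], -1]

```text
clock: 8.82
eef_pos: [0.5572, -0.0185, 0.2258]
tool_rot: [-0.639, 0.769, 0.0, -0.0]
ft_force: [0.3, 3.7, 3.0]
grip_width: -0.0
grasp_force: 2.1
```

```bash
python3 -c "
from h import *
barang('pics/f.png')
arc([169,171,172,173],.018)"
```

```text
bar yaw 169.53694 n 6995 z 0.17047569006445693 line offset from H (mm) 0.6629599266359908
[ 0.55720424 -0.01846782  0.22576496] 169.38954806630534 [0.26171268 4.91163878 2.69971741] 8.875
169 [ 0.4 -0.  -0. ] 0.4
171 [4.4 0.6 0. ] -1.6
172 [6.5 0.8 0. ] -2.6
173 [8.5 1.  0. ] -3.6
```

Call:
step_arm:
  rows:
    - [[1, 0, 0], -1]
    - [[2, 0, 0], -1]
    - [[3, 0, 0], -2]
    - [[3, 0, 0], -2]

```text
clock: 9.38
eef_pos: [0.5565, -0.021, 0.2256]
tool_rot: [-0.652, 0.758, 0.001, -0.0]
ft_force: [-1.6, 5.8, 3.0]
grip_width: -0.0003
grasp_force: 3.0
```

Call:
step_arm:
  rows:
    - [[1, 0, 0], 0]
    - [[1, 0, 0], 0]

```text
clock: 9.62
eef_pos: [0.5565, -0.0212, 0.2256]
tool_rot: [-0.653, 0.758, 0.002, 0.001]
ft_force: [-1.2, 9.2, 2.6]
grip_width: -0.0002
grasp_force: 4.2
```

Call:
step_arm:
  rows:
    - [[1, 0, 0], -1]
    - [[1, 0, 0], -1]

```text
clock: 9.88
eef_pos: [0.5563, -0.0213, 0.2256]
tool_rot: [-0.659, 0.752, 0.002, 0.001]
ft_force: [-0.5, 11.9, 3.1]
grip_width: -0.0
grasp_force: 5.5
```

Call:
step_arm:
  rows:
    - [[-2, 0, 0], 0]
    - [[-8, 0, 0], 0]
    - [[-25, 0, 0], 0]
    - [[-25, 0, -30], 0]
    - [[-25, 0, -80], 0]
    - [[-25, 0, -130], 0]
    - [[-25, 0, -130], 0]

```text
clock: 10.75
eef_pos: [0.5619, 0.0017, 0.3608]
tool_rot: [-0.659, 0.752, -0.004, 0.003]
ft_force: [0.6, -0.6, -0.4]
grip_width: -0.0
grasp_force: 0.0
```

```bash
python3 -c "
from h import *
barang('pics/g.png')
o=bot.get_obs(); print(o['eef_pos'],o['ft_force'],o['clock'])
P=bot.camera_params('wrist')
im,d,P=snap('top'); p,uv=pts('top',d,d>0,P)
hsv=cv2.cvtColor(im,cv2.COLOR_RGB2HSV)[uv[:,1],uv[:,0]].astype(int)
g=np.all((p>(.42,-.33,.17))&(p<(.56,-.2,.2)),1)&(hsv[:,0]>100)&(hsv[:,0]<130)&(hsv[:,1]>100)
print(cv2.minAreaRect((p[g][:,:2]*1000).astype(np.float32)),g.sum())
plan([.49,-.267,.30],185.4)
"
```

```text
bar yaw 171.01219 n 2037 z 0.17066644005146714 line offset from H (mm) -0.8377951341574817
[0.56103882 0.00161208 0.3579545 ] [ 0.52549806 -0.75798515  0.01107218] 10.8
((491.66796875, -267.4066467285156), (12.179141998291016, 29.98575210571289), 6.396926403045654) 80
from [0.5603 0.0016 0.356 ] yaw 172.41 shift [275.5  34.3  56.1] turn -12.99 F [-0.36  0.07 -0.33] j6 -1.44 t 10.85
```

View pics/g.png

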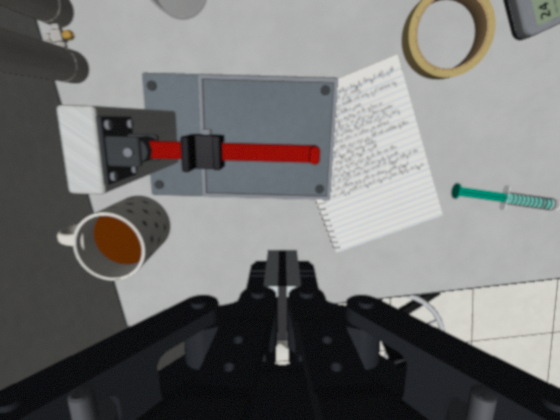

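The hook is at its stop: the bar runs from (150,148) to the tip at (318,155), parallel to the base edges, with the cradle at (203,151). I'll measure the cradle line here, then move above the basket.

Run:
```python
from h import *
im,d,P=snap('wrist'); p,uv=pts('wrist',d,d>0,P)
col=im[uv[:,1],uv[:,0]].astype(int); hsv=cv2.cvtColor(im,cv2.COLOR_RGB2HSV)[uv[:,1],uv[:,0]].astype(int)
near=(np.hypot(*(p[:,:2]-H).T)<.17)&(p[:,2]>.164)&(p[:,2]<.2)
red=near&((hsv[:,0]<8)|(hsv[:,0]>172))&(hsv[:,1]>130)
m=red&(p[:,2]<.174)&(p[:,2]>.167)
r0=cv2.minAreaRect((p[m&(np.hypot(*(p[:,:2]-H).T)>.08)][:,:2]*1000).astype(np.float32)); print('outer red rect',r0)
for th in (171,):
    u=np.array([np.cos(np.radians(th)),np.sin(np.radians(th))]); n=np.array([-u[1],u[0]])
    s=(p[:,:2]-H)@u*1000; t=(p[:,:2]-H)@n*1000
    print('tip s',np.percentile(s[red],99.5))
    for a,b in ((70,90),(90,110),(110,130),(130,140),(20,38)):
        k=m&(s>a)&(s<b)&(p[:,2]>.169); print(a,b,np.percentile(t[k],[3,50,97]).round(1),k.sum())
    b=near&(col.max(1)<75)&(abs(t)<18)&(s>36)&(s<80)
    for lo,hi in ((.174,.178),(.1785,.183),(.191,.199)):
        k=b&(p[:,2]>lo)&(p[:,2]<hi); print(lo,np.percentile(s[k],[2,50,98]).round(1),np.percentile(t[k],[2,98]).round(1),k.sum())
```

```text
outer red rect ((560.1812133789062, -40.50688171386719), (12.985828399658203, 56.179569244384766), 80.80709838867188)
tip s 138.5816963405015
70 90 [-7.  -1.   4.5] 419
90 110 [-7.3 -1.2  4.6] 427
110 130 [-7.2 -1.4  4.5] 416
130 140 [-7.2  0.3  5.2] 42
20 38 [-7.6 -1.3  4.6] 228
0.174 [43.9 50.5 63.6] [-13.1  11.2] 642
0.1785 [43.5 60.3 63.6] [-13.   11.1] 345
0.191 [39.1 42.3 44.2] [-12.7  10.8] 307
```

Call:
step_arm:
  rows:
    - [[62, 8, 0], -3]
    - [[124, 16, 10], -6]
    - [[186, 24, 25], -9]
    - [[248, 32, 40], -13]
    - [[275, 34, 56], -13]
    - [[275, 34, 56], -13]
    - [[275, 34, 56], -13]
  claw: -1

```text
clock: 11.78
eef_pos: [0.4897, -0.2661, 0.2988]
tool_rot: [0.74, -0.673, -0.001, 0.0]
ft_force: [-0.1, -0.2, -0.1]
grip_width: 0.085
grasp_force: 0.0
```

Run:
```python
from h import *
im,d,P=snap('wrist'); p,uv=pts('wrist',d,d>0,P)
hsv=cv2.cvtColor(im,cv2.COLOR_RGB2HSV)[uv[:,1],uv[:,0]].astype(int)
cv2.imwrite('pics/i.png',cv2.cvtColor(im,cv2.COLOR_RGB2BGR))
g=np.all((p>(.44,-.32,.12))&(p<(.54,-.2,.2)),1)&(hsv[:,0]>100)&(hsv[:,0]<130)&(hsv[:,1]>100)
print('z',np.percentile(p[g,2],[2,50,98]))
t=g&(p[:,2]>.174)
print(cv2.minAreaRect((p[t][:,:2]*1000).astype(np.float32)),t.sum(),np.median(p[t],0))
plan([.491,-.267,.214],185.4)
```

```text
z [0.15057316 0.17925548 0.18079031]
((490.0687561035156, -269.80267333984375), (13.965191841125488, 31.211149215698242), 5.654300212860107) 1067 [ 0.49001321 -0.27126981  0.17944817]
from [ 0.4901 -0.2658  0.2995] yaw -174.54 shift [ 1.3 -0.8 85.5] turn 0.06 F [-0.63 -0.2   0.03] j6 -2.16 t 11.825
```

View pics/i.png

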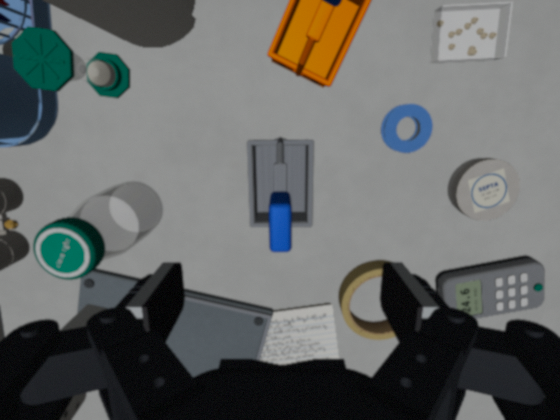

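The wrist view shows the steel basket with the blue grip at (281,222) and its bail stem behind it; the orange one is separate at (320,35).

```bash
python3 -c "
from h import *
plan([.4905,-.2685,.218],185.6)"
```

```text
from [ 0.4901 -0.2658  0.2995] yaw -174.54 shift [ 2.8 -0.2 81.5] turn -0.14 F [-0.63 -0.2   0.03] j6 -2.16 t 11.825
```

Call:
step_arm:
  rows:
    - [[3, 0, 30], 0]
    - [[3, 0, 60], 0]
    - [[3, 0, 81], 0]
    - [[3, 0, 81], 0]

```text
clock: 12.32
eef_pos: [0.4899, -0.2679, 0.2177]
tool_rot: [0.74, -0.672, -0.002, 0.0]
ft_force: [0.0, 0.2, 0.6]
grip_width: 0.0855
grasp_force: 0.0
```

Call:
step_arm:
  rows:
    - [[0, 0, 0], 0]
    - [[0, 0, 0], 0]
    - [[0, 0, 0], 0]
    - [[0, 0, 0], 0]
    - [[0, 0, 0], 0]
    - [[0, 0, 0], 0]
    - [[0, 0, 0], 0]
    - [[0, 0, 0], 0]
  claw: 1

```text
clock: 13.32
eef_pos: [0.4906, -0.27, 0.2195]
tool_rot: [0.74, -0.673, 0.001, -0.0]
ft_force: [0.2, 0.1, 4.9]
grip_width: 0.0135
grasp_force: 59.3
```

Call:
step_arm:
  rows:
    - [[0, 0, -10], 0]
    - [[0, 0, -30], 0]
    - [[0, 0, -60], 0]
    - [[0, 0, -92], 0]
    - [[0, 0, -92], 0]

```text
clock: 13.95
eef_pos: [0.4909, -0.2701, 0.3131]
tool_rot: [0.74, -0.673, 0.002, -0.0]
ft_force: [0.8, 0.4, -1.9]
grip_width: 0.0132
grasp_force: 58.5
```

```bash
cat >> h.py <<'E'
U=np.array([np.cos(np.radians(171)),np.sin(np.radians(171))]); NN=np.array([-U[1],U[0]])
def hookp(s,z,t=-.0013): return np.r_[H+s*U+t*NN,z]
def st():
    o=bot.get_obs(); print('s,t mm',((o['eef_pos'][:2]-H)@U*1000).round(1),((o['eef_pos'][:2]-H)@NN*1000).round(1),'z',o['eef_pos'][2].round(4),'F along u',(o['ft_force'][:2]@U).round(2),'Fz',o['ft_force'][2].round(2))
E
python3 -c "
from h import *
plan(hookp(.2,.31),171)"
```

```text
from [ 0.4909 -0.2701  0.3131] yaw -174.6 shift [-245.2   -1.4    2.6] turn 14.4 F [ 0.83  0.35 -1.93] j6 -2.17 t 13.95
```

Call:
step_arm:
  rows:
    - [[-20, 0, 0], 2]
    - [[-50, 0, 0], 4]
    - [[-80, 0, 0], 6]
    - [[-110, 0, 0], 8]
    - [[-140, 0, 0], 10]
    - [[-170, 0, 0], 12]
    - [[-200, 0, 0], 14]
    - [[-225, -1, 1], 14]
    - [[-240, -1, 2], 14]
    - [[-245, -1, 3], 14]
    - [[-245, -1, 3], 14]
    - [[-245, -1, 3], 14]

```text
clock: 15.45
eef_pos: [0.4682, -0.0264, 0.3078]
tool_rot: [-0.652, 0.758, -0.0, -0.0]
ft_force: [0.2, -0.2, -1.9]
grip_width: 0.0132
grasp_force: 58.5
```

Run:
```python
from h import *
im,d,P=snap('side'); p,uv=pts('side',d,d>0,P)
hsv=cv2.cvtColor(im,cv2.COLOR_RGB2HSV)[uv[:,1],uv[:,0]].astype(int)
cv2.imwrite('pics/j.png',cv2.resize(cv2.cvtColor(im,cv2.COLOR_RGB2BGR)[110:320,130:410],None,fx=2.8,fy=2.8,interpolation=cv2.INTER_CUBIC))
q=hookp(.2,.25)
g=(np.hypot(*(p[:,:2]-q[:2]).T)<.06)&(p[:,2]>.2)&(p[:,2]<.3)&(hsv[:,0]>100)&(hsv[:,0]<130)&(hsv[:,1]>100)
print('blue z',np.percentile(p[g],[2,50,98],axis=0).round(4).tolist() if g.sum() else 0,g.sum())
st(); plan(hookp(.2,.29),171); plan(hookp(.075,.29),171)
```

```text
blue z [[0.4592, -0.0366, 0.2333], [0.4684, -0.0131, 0.2645], [0.4767, -0.0077, 0.2859]] 135
s,t mm 200.9 -0.7 z 0.3079 F along u 0.35 Fz -0.52
from [ 0.4683 -0.0264  0.3079] yaw 171.33 shift [-0.6 -0.9 17.9] turn 0.33 F [-0.52 -1.05 -0.52] j6 -1.48 t 15.5
from [ 0.4683 -0.0264  0.3079] yaw 171.33 shift [ 1.000e-01 -1.259e+02  1.790e+01] turn 0.33 F [-0.52 -1.05 -0.52] j6 -1.48 t 15.5
```

View pics/j.png

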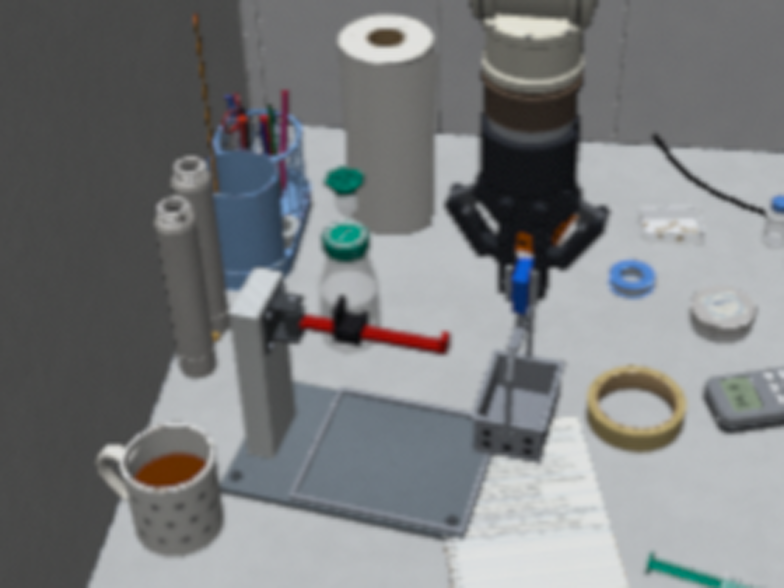

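The side view shows the basket level in the gripper beyond the hook's tip (445,342), with the opening facing the bar.

Call:
step_arm:
  rows:
    - [[0, -1, 10], 0]
    - [[0, -1, 18], 0]
    - [[0, -1, 18], 0]
    - [[0, -20, 18], 0]
    - [[0, -35, 18], 0]
    - [[0, -40, 18], 0]
    - [[0, -40, 18], 0]

```text
clock: 16.38
eef_pos: [0.5076, -0.0317, 0.2897]
tool_rot: [-0.652, 0.758, 0.0, -0.0]
ft_force: [-0.1, -0.2, -1.4]
grip_width: 0.013
grasp_force: 58.7
```

Run:
```python
from h import *
st()
im,d,P=snap('side'); p,uv=pts('side',d,d>0,P)
cv2.imwrite('pics/k.png',cv2.resize(cv2.cvtColor(im,cv2.COLOR_RGB2BGR)[190:300,200:350],None,fx=5.3,fy=5.3,interpolation=cv2.INTER_CUBIC))
# project expected bail underside and hook tip top into the side view
K=np.array([[P['fx'],0,P['cx']],[0,P['fy'],P['cy']],[0,0,1]]); T=np.linalg.inv(P['pose'])
o=bot.get_obs()['eef_pos']
for nm,q in (('bail',[o[0],o[1],o[2]-.103]),('griptop',[o[0],o[1],o[2]-.039]),('tip',hookp(.139,.180)),('shoulder',hookp(.044,.194))):
    c=T@np.r_[q,1]; n=cv2.projectPoints(np.array([[c[0],-c[1],-c[2]]]),np.zeros(3),np.zeros(3),K,np.array(P['D']))[0].ravel()
    print(nm,n.round(1),((n-[200,190])*5.3).round())
```

```text
s,t mm 161.2 -1.6 z 0.2897 F along u 0.07 Fz -1.45
bail [299.  228.9] [525. 206.]
griptop [299.3 208.1] [526.  96.]
tip [289.8 229.3] [476. 208.]
shoulder [251.8 218.1] [275. 149.]
```

View pics/k.png

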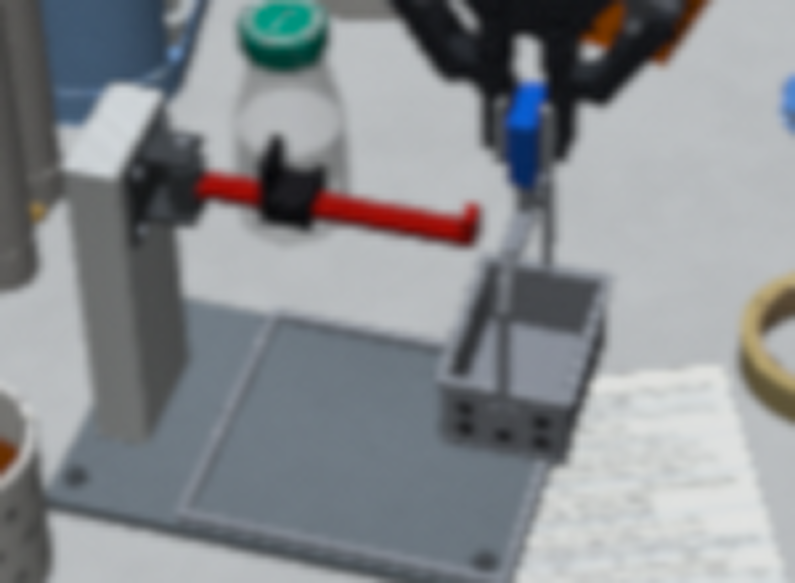

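The grip top (525,88), tip (473,207) and shoulder (275,140) all sit where projected, so the bail is about 7 mm above the tip.

Call:
step_arm:
  rows:
    - [[0, -5, 0], 0]
    - [[0, -10, 0], 0]
    - [[0, -15, 0], 0]
    - [[0, -20, 0], 0]
    - [[0, -25, 0], 0]
    - [[0, -30, 0], 0]
    - [[0, -35, 0], 0]
    - [[0, -40, 0], 0]

```text
clock: 17.42
eef_pos: [0.5476, -0.0378, 0.2899]
tool_rot: [-0.652, 0.758, 0.0, -0.0]
ft_force: [0.0, -0.0, -1.8]
grip_width: 0.0132
grasp_force: 58.7
```

Call:
step_arm:
  rows:
    - [[0, -8, 0], 0]
    - [[0, -16, 0], 0]
    - [[0, -24, 0], 0]
    - [[0, -32, 0], 0]
    - [[0, -40, 0], 0]
    - [[0, -46, 0], 0]
    - [[0, -46, 0], 0]

```text
clock: 18.3
eef_pos: [0.5931, -0.0447, 0.2897]
tool_rot: [-0.652, 0.758, 0.0, -0.0]
ft_force: [0.5, 0.4, -1.0]
grip_width: 0.0133
grasp_force: 58.7
```

```bash
python3 -c "
from h import *
st(); plan(hookp(.049,.29),171)"
```

```text
s,t mm 74.7 -2.2 z 0.2897 F along u -0.45 Fz -1.03
from [ 0.5931 -0.0447  0.2897] yaw 171.39 shift [  1.  -25.7  -0.3] turn 0.39 F [ 0.52  0.37 -1.03] j6 -1.5 t 18.3
```

Call:
step_arm:
  rows:
    - [[0, -5, 0], 0]
    - [[0, -10, 0], 0]
    - [[0, -14, 0], 0]
    - [[0, -17, 0], 0]
    - [[0, -19, 0], 0]
    - [[0, -20, 0], 0]
    - [[0, -20, 0], 0]

```text
clock: 19.18
eef_pos: [0.6125, -0.0476, 0.2899]
tool_rot: [-0.652, 0.758, 0.0, -0.0]
ft_force: [-0.2, -0.1, -1.0]
grip_width: 0.0133
grasp_force: 58.7
```

Call:
step_arm:
  rows:
    - [[0, -1, 0], 0]
    - [[0, -2, 0], 0]
    - [[0, -2, 0], 0]

```text
clock: 19.55
eef_pos: [0.6146, -0.0479, 0.2899]
tool_rot: [-0.652, 0.758, -0.0, 0.0]
ft_force: [-0.8, -0.4, -2.2]
grip_width: 0.013
grasp_force: 58.7
```

Call:
step_arm:
  rows:
    - [[0, -1, 0], 0]
    - [[0, -1, 0], 0]

```text
clock: 19.8
eef_pos: [0.6156, -0.048, 0.2899]
tool_rot: [-0.652, 0.758, -0.0, 0.0]
ft_force: [0.2, -0.2, -1.8]
grip_width: 0.0133
grasp_force: 58.7
```

Call:
step_arm:
  rows:
    - [[0, -1, 0], 0]
    - [[0, -1, 0], 0]

```text
clock: 20.05
eef_pos: [0.6166, -0.0482, 0.2899]
tool_rot: [-0.652, 0.758, -0.0, -0.0]
ft_force: [0.7, 0.7, -1.2]
grip_width: 0.0132
grasp_force: 58.7
```

Call:
step_arm:
  rows:
    - [[0, -1, 0], 0]
    - [[0, -1, 0], 0]

```text
clock: 20.3
eef_pos: [0.6176, -0.0484, 0.2899]
tool_rot: [-0.652, 0.758, -0.0, 0.0]
ft_force: [-0.8, -0.1, -1.4]
grip_width: 0.0134
grasp_force: 58.7
```

Call:
step_arm:
  rows:
    - [[0, -1, 0], 0]
    - [[0, -1, 0], 0]

```text
clock: 20.55
eef_pos: [0.6185, -0.0485, 0.2899]
tool_rot: [-0.652, 0.758, -0.0, 0.0]
ft_force: [-0.6, -0.4, -1.3]
grip_width: 0.013
grasp_force: 58.7
```

Call:
step_arm:
  rows:
    - [[0, -1, 0], 0]
    - [[0, -1, 0], 0]

```text
clock: 20.8
eef_pos: [0.6192, -0.0486, 0.2898]
tool_rot: [-0.652, 0.758, 0.0, -0.0]
ft_force: [-1.2, 0.0, -1.7]
grip_width: 0.0131
grasp_force: 58.8
```

```bash
python3 -c "
from h import *
st()"
```

```text
s,t mm 48.4 -2.3 z 0.2898 F along u 1.2 Fz -1.74
```

Call:
step_arm:
  rows:
    - [[0, -1, 0], 0]
    - [[0, -1, 0], 0]

```text
clock: 21.05
eef_pos: [0.6196, -0.0487, 0.2897]
tool_rot: [-0.652, 0.758, 0.001, -0.001]
ft_force: [-4.5, 0.7, 0.7]
grip_width: 0.0128
grasp_force: 59.0
```

Call:
step_arm:
  rows:
    - [[0, 1, 0], 0]
    - [[0, 3, 0], 0]
    - [[0, 3, 0], 0]

```text
clock: 21.42
eef_pos: [0.6181, -0.0484, 0.2903]
tool_rot: [-0.652, 0.758, -0.001, 0.001]
ft_force: [-0.3, 0.5, -1.0]
grip_width: 0.0131
grasp_force: 58.8
```

```bash
python3 -c "
from h import *
st()"
```

```text
s,t mm 49.5 -2.4 z 0.2903 F along u 0.36 Fz -1.01
```

Call:
step_arm:
  rows:
    - [[0, 1, 1], 0]
    - [[0, 1, 3], 0]
    - [[0, 1, 5], 0]
    - [[0, 1, 7], 0]
    - [[0, 1, 8], 0]
    - [[0, 1, 8], 0]

```text
clock: 22.18
eef_pos: [0.6165, -0.0482, 0.2818]
tool_rot: [-0.652, 0.758, 0.0, -0.0]
ft_force: [0.4, -0.7, -1.1]
grip_width: 0.0131
grasp_force: 58.8
```

Call:
step_arm:
  rows:
    - [[0, 0, 1], 0]
    - [[0, 0, 2], 0]
    - [[0, 0, 2], 0]

```text
clock: 22.55
eef_pos: [0.6164, -0.0482, 0.2798]
tool_rot: [-0.652, 0.758, 0.0, -0.0]
ft_force: [-0.5, 0.6, -1.9]
grip_width: 0.0134
grasp_force: 58.8
```

Call:
step_arm:
  rows:
    - [[0, 0, 1], 0]
    - [[0, 0, 1], 0]

```text
clock: 22.8
eef_pos: [0.6165, -0.0482, 0.2795]
tool_rot: [-0.652, 0.758, -0.0, 0.0]
ft_force: [-1.1, 0.2, 0.3]
grip_width: 0.0131
grasp_force: 59.3
```

Call:
step_arm:
  rows:
    - [[0, 1, 0], 0]
    - [[0, 2, 0], 0]
    - [[0, 2, 0], 0]

```text
clock: 23.18
eef_pos: [0.6154, -0.048, 0.2795]
tool_rot: [-0.652, 0.758, -0.001, 0.001]
ft_force: [3.1, -0.7, 1.0]
grip_width: 0.0134
grasp_force: 59.2
```

```bash
python3 -c "
from h import *
st()"
```

```text
s,t mm 52.2 -2.3 z 0.2795 F along u -3.21 Fz 1.04
```

Call:
step_arm:
  rows:
    - [[0, -1, 0], 0]
    - [[0, -2, 0], 0]
    - [[0, -2, 0], 0]
    - [[0, -2, 0], 0]

```text
clock: 23.68
eef_pos: [0.6159, -0.0481, 0.2794]
tool_rot: [-0.652, 0.758, 0.0, -0.0]
ft_force: [-1.6, 0.5, 5.8]
grip_width: 0.0131
grasp_force: 59.9
```

Call:
step_arm:
  rows:
    - [[0, 0, 0], 0]
    - [[0, 0, 0], 0]
    - [[0, 0, 0], 0]
    - [[0, 0, 0], 0]
    - [[0, 0, 0], 0]
    - [[0, 0, 0], 0]
  claw: -0.3

```text
clock: 24.42
eef_pos: [0.6165, -0.0482, 0.2789]
tool_rot: [-0.652, 0.758, -0.0, 0.0]
ft_force: [-0.6, -0.8, 0.1]
grip_width: 0.0554
grasp_force: 0.0
```

Run:
```python
from h import *
st()
im,d,P=snap('side')
cv2.imwrite('pics/l.png',cv2.resize(cv2.cvtColor(im,cv2.COLOR_RGB2BGR)[190:300,200:350],None,fx=5.3,fy=5.3,interpolation=cv2.INTER_CUBIC))
```

```text
s,t mm 51.1 -2.3 z 0.2789 F along u 0.51 Fz 0.08
```

View pics/l.png

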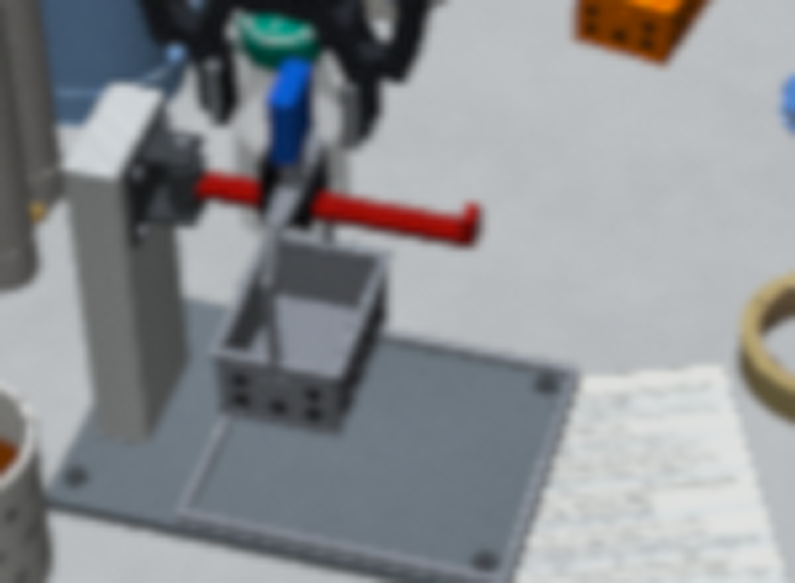

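The basket hangs level in the cradle with the bail at (290,195) and the fingers are open on both sides of the grip. I'll raise the gripper straight up.

Call:
step_arm:
  rows:
    - [[0, 0, -5], 0]
    - [[0, 0, -15], 0]
    - [[0, 0, -30], 0]
    - [[0, 0, -55], 0]
    - [[0, 0, -80], 0]
    - [[0, 0, -100], 0]
    - [[0, 0, -100], 0]
    - [[0, 0, -100], 0]
    - [[0, 0, -100], 0]
    - [[0, 0, -100], 0]

```text
clock: 25.72
eef_pos: [0.6162, -0.0482, 0.378]
tool_rot: [-0.652, 0.758, 0.001, -0.001]
ft_force: [-0.4, -0.2, 0.4]
grip_width: 0.0558
grasp_force: 0.0
```

Run:
```python
from h import *
for k in range(2):
    im,d,P=snap('side'); p,uv=pts('side',d,d>0,P)
    hsv=cv2.cvtColor(im,cv2.COLOR_RGB2HSV)[uv[:,1],uv[:,0]].astype(int)
    g=(np.hypot(*(p[:,:2]-hookp(.05,0)[:2]).T)<.06)&(p[:,2]>.19)&(p[:,2]<.26)&(hsv[:,0]>100)&(hsv[:,0]<130)&(hsv[:,1]>100)
    print('blue',np.percentile(p[g],[2,50,98],axis=0).round(4).tolist(),g.sum())
st()
cv2.imwrite('pics/m.png',cv2.resize(cv2.cvtColor(im,cv2.COLOR_RGB2BGR)[190:300,200:350],None,fx=5.3,fy=5.3,interpolation=cv2.INTER_CUBIC))
```

```text
blue [[0.608, -0.0616, 0.2043], [0.6143, -0.0368, 0.2314], [0.6215, -0.029, 0.2411]] 131
blue [[0.6082, -0.0608, 0.2039], [0.6141, -0.036, 0.2311], [0.6216, -0.0295, 0.2412]] 129
s,t mm 51.2 -2.3 z 0.3784 F along u 0.28 Fz 0.15
```

View pics/m.png

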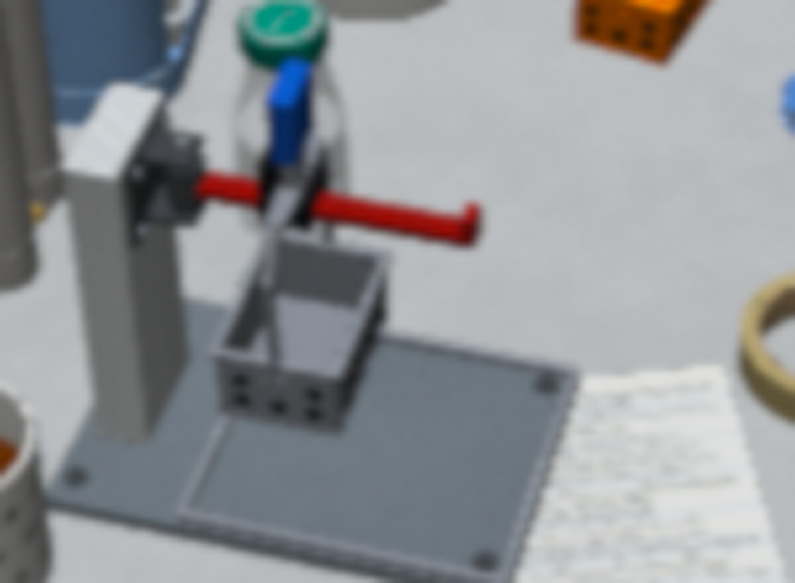

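The basket hangs free, level and still in the groove: its grip at (292,110) did not move, and the grip top is at 0.241 m against 0.239 m expected. Handing in.

```bash
python3 -c "
from h import *
print(bot.job_done())"
```

```text
the job is handed in; nothing more can be done
None
```

I swung the hook out to its stop and hung the basket in the cradle groove, released, level and still in the last camera check; the job is handed in, but no verdict came back.

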